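# Ease a soap bar out of its mould and set it on the drying rack

## Robot

A 6-joint arm with a two-finger parallel gripper is mounted at the origin on a cart in front of the work surface, level with it; the furniture and walls round the work are solid. World frame = base frame: x ahead of the robot, y to its left, z up, the work surface at z = 0. Lengths are in m, angles in rad, forces in N, time in s.
With the tool pointing down it reaches from about 0.225 to 0.875 m from the base axis. Payload 3.4 kg.
Tool frame: the origin (TCP) lies between the finger pads; the fingertips stand 11 mm ahead of it and the grasp point (between the pads) lies 8 mm behind it (tips_ahead is the distance from the TCP to the fingertips, in m); z points along the fingers, x is the direction in which the jaws open and shut, and the axes are right-handed (so a half turn about z gives the same grasp; the last joint's range is limited). The gripper opens to 85 mm and grips with 20 to 120 N. Pads are 22 mm wide; open, the fingers measure 114 mm over their backs; the gripper's body (76 mm by 85 mm) begins 54 mm behind the grasp point. The pads swing forward as they close: fully open they stand 13 mm farther back than shut.
Start: joints at [1.208, 0.276, 1.505, -0, 1.361, -0.121], TCP at [0.138, 0.558, 0.242] pointing down, gripper open.
Joint ranges: [-2.89, 2.89], [-0.75, 2.08], [0.22, 2.7], [-1.18, 4.32], [0.11, 2.71], [-2.7, 2.7]. Speed limits (rad/s): [2.57, 2.57, 3.14, 3.14, 3.14, 3.14].

## Interface

Orientations are given as a unit quaternion [w, x, y, z].
In Python, from rig import get_state, get_image, sign_off, masks_of, tips_ahead gives the robot as it stands.
- The arm moves only by the tool play_rows, never from a script. Its argument "series" is a list of rows, each an object of numbers: "fingers": the closure, from -1 (fully open) to 1 (shut); "dx", "dy", "dz": the shift along the world's x, y, z in mm; "turn": the turn about the world's z in rad. A call has 1 to 20 rows; each row shifts and turns the pose as measured when the row begins; what a row does not reach is not made up. A row lasts 1/12 s, in which the tool goes at most 41.7 mm and 7.16 degrees, less where a joint would pass 70% of its speed; a pose out of reach is approached as far as the arm can. A call with a gripper value outside its range is refused whole. The fingers move at their own pace and stop on an object; "squeeze" is the grip in N (left out, the last holds). Time passes only in rows, so rows that do not move let the fingers close. It gives the time, the measured TCP pose, the force and the opening at its end, in the units of the state.
- get_state(): the state, without advancing time (a new reading comes with each control period).
- get_image(name): name is "scene" or "top" or "wrist"; returns a dict with "pixels" (420x560x3 uint8, red, green, blue), "vfov" (degrees; the focal length in pixels is half the picture's height over the tangent of half this angle, whatever the lens; pixels are square), "cx", "cy" (the principal point, pixels), "rvec" (rotation vector, rad) and "tvec" (3), from world to camera coordinates, as OpenCV has them; the wrist camera has in their place "hand_eye" (4x4, takes a point from camera to tool coordinates, whose origin is the TCP and whose axes are the tool frame's). Camera axes: x right, y down, z forward; pixel columns grow to the right and rows downward; lengths in m; the calibration is good to about 2 mm. A picture is of the moment at which its call begins: read the wrist's pose just before it. There is no depth.
- sign_off(): hands the job in, once; it reports no verdict.
Trained networks look in a picture, given as the dict that the camera call returned (one of the last four; its "shot" number tells which), for a name from the list of things; names that differ only in an ending like _2 or _b are one class to them, and where a whole thing is asked for, a point or a joint stands for the part that bears it (a point fixed in the world has none). Each returns a list of dicts, best first, with "p" (0 to 1); they miss things now and then, are a little off and sometimes report something else, mostly with a low value. They report only what shows in the picture. A call takes as long as a camera call.
- masks_of(picture, label): "region" (420x560 bool, what is visible of it) and "xy" ([column, row] in pixels, amid what is visible of it).
The state is a dict: "clock": time; "qpos": joint angles; "qd": joint speeds; "effort": joint torques, N m; "position": TCP position; "ee_rot": TCP orientation; "contact_force": force on the tool from outside, world axes, zero at the start; "moment": the same for the moment, N m; "width": finger opening in m.
Only numpy, scipy, OpenCV 4.12 (cv2) and the standard library are available. Lean on these libraries where they do the work, as an engineer would, in place of code of your own. Each camera call takes 0.05 s, during which the arm holds its last target. There are 200 camera calls.

## Task

The lilac bar of soap has set in the dark wooden mould, where it lies too deep to be gripped. From the finger recess, push it up the sloping lip at the other end until its front end sticks out over the lip, then take that end, lift the bar out and set it down gently, flat on one of its broad faces, in the middle of the slatted drying rack and lengthwise along it, so that all of it rests on the slats. Do not let the bar drop or slide off onto the worktop, do not press it hard onto the rack, and leave the mug, timer, tin and salt shaker where they stand.

Things in the scene. Friction and masses are not known exactly. Their poses are not given: they have to be found in the camera images.
- soap: Lilac bar of hard soap, 110 x 52 x 26 mm (x, y, z), edges slightly rounded, about 0.15 kg (mass and friction vary). Origin at the bar's centre; x along its length, z through its thickness. Starts level in the mould, x along the mould's x (within 0.03 rad), centre about 2 mm to the +x side of the mould's centre, 27 mm above the worktop, with 3 mm of play at each side.
- mould: Dark wooden open soap mould, 216 x 76 x 42 mm, fixed. Origin under its centre, x along it towards the lip, z up. Side walls 9 mm thick, 42 mm high, full length, 2 mm higher than the seated bar; channel between them 58 mm wide. End wall only at the -x end (x -108 to -100, 42 mm high). Seat under the bar: x -55 to 60, floor 14 mm above the worktop.
- recess (a point): Middle of the finger recess's floor, 6 mm above the worktop, at mould x -77. The recess is the open well behind the bar's -x end, x -100 to -55, 58 mm wide: closed fingers fit in and push the bar towards +x. Going on over the seat, fingertips must stay above its 14 mm floor. The push takes less than 15 N.
- lip (a point): Top of the rounded lip, mid-width, 32 mm above the worktop, at mould x 104; a ramp leads up to it from the seat (x 60, 14 mm). The mould ends at x 108, no end wall. Pushed, the bar noses up: with its centre at mould x 85 to 98 it stays lying over the lip, tilted 0.2 to 0.35 rad, 25 to 45 mm of its front out past the mould. Beyond about x 104 it tips off and falls.
- rack: Pale wooden drying rack, fixed to the worktop, 166 x 92 mm, seven slats lying across it (16 mm wide, 25 mm apart) whose tops are 28 mm above the worktop. Origin under its centre, x along its length, z up. A bar lying flat on it has its centre 41 mm above the worktop. Either way round is right. Lower the bar by feel until it just touches (a few newtons).
- mug: Bystander: blue and white mug with a handle, 82 x 114 x 91 mm; origin under its centre, z up. Leave it.
- timer: Bystander: white round kitchen timer, 60 mm across, 50 mm high; origin under its centre, z up. Leave it.
- tin: Bystander: food tin, 75 mm across, 110 mm high; origin under its centre, z up. Leave it.
- salt: Bystander: salt shaker, 44 mm across, 90 mm high; origin under its centre, z up. Leave it.

How it is judged:
On the way, in this order (a step that is already met when the one before it is completed fails the run):
1. the bar has been pushed up so that it lies tilted over the lip, its front end out past the lip (x of soap in the frame of mould above 0.07 m and angle between soap's own z axis and vertical above 0.12 rad and height (world z) of soap below 0.06 m), for 0.2 s.
2. the bar is held in the fingers, well clear above mould and rack (height (world z) of soap above 0.075 m and contact force between the fingers and soap above 1 N), for 0.2 s.
At the end, for the whole second after the job is handed in: The bar lies at rest, flat on the slats (its centre 36 to 46 mm above the rack's underside), its centre within 28 mm along and 18 mm across of the rack's centre, its length within 0.26 rad of the rack's length, either way round (x of soap in the frame of rack between -0.028 and 0.028 m and y of soap in the frame of rack between -0.018 and 0.018 m and z of soap in the frame of rack between 0.036 and 0.046 m and angle between the x axis of soap and the x axis of rack, either way round below 0.26 rad and linear speed of soap below 0.02 m/s and angular speed of soap below 0.2 rad/s); the robot touches nothing.
It fails at once if the bar falls freely (faster than 0.35 m/s, about a 6 mm drop, with no finger on it) (linear speed of soap above 0.35 m/s and contact force between the fingers and soap below 0.05 N).
It fails at once if the bar comes down on the worktop (its centre below 18 mm) (height (world z) of soap below 0.018 m).
It fails at once if the bar is pressed on the rack hard, with more than 90 N (contact force between soap and rack above 90 N).
It fails at once if the mug, timer, tin or salt shaker is moved more than 30 mm (distance of any of mug, timer, tin, salt from where it was at the start of the episode above 0.03 m).
It also fails if it takes over 54 s, if anything falls off the work surface, if the arm or the gripper's body presses on something with over 40 N, if the wrist force passes 120 N, or if a joint passes its speed limit or range.

## Working session

There is one attempt and no reset: what is moved stays moved. The work goes in short steps, Python scripts to look and compute and a tool call to move; the robot and the scene stay as the last step left them, time stands still between calls to the robot, and variables do not carry over. Pictures are saved under pics/ and viewed, about 8 in all and at most 12, crops included, and the job is handed in when it is done.

Besides the shell and the picture viewer there is one more tool, called after "Call:" as name(argument=value, ...), one argument or row to a line, values as JSON. play_rows: Moves the arm, as the interface text tells. Its arguments: {"type":"object","properties":{"series":{"type":"array"},"squeeze":{"type":"number"}},"required":["series"]}

```bash
mkdir -p pics; cat > h.py <<'E'
import numpy as np, cv2
from rig import *
def K(p):
    f=p["pixels"].shape[0]/2/np.tan(np.radians(p["vfov"])/2)
    return np.array([[f,0,p["cx"]],[0,f,p["cy"]],[0,0,1.]])
def ext(p,st=None):
    if "rvec" in p: return cv2.Rodrigues(np.array(p["rvec"],float))[0],np.array(p["tvec"],float)
    from scipy.spatial.transform import Rotation as R
    w,x,y,z=st["ee_rot"];T=np.eye(4);T[:3,:3]=R.from_quat([x,y,z,w]).as_matrix();T[:3,3]=st["position"]
    M=np.linalg.inv(T@np.array(p["hand_eye"]));return M[:3,:3],M[:3,3]
def back(p,uv,z,st=None):
    R,t=ext(p,st);uv=np.atleast_2d(np.array(uv,float));d=(np.c_[uv,np.ones(len(uv))]@np.linalg.inv(K(p)).T)@R
    c=-R.T@t;return c+d*((z-c[2])/d[:,2])[:,None]
def proj(p,X,st=None):
    R,t=ext(p,st);q=(np.atleast_2d(X)@R.T+t)@K(p).T;return q[:,:2]/q[:,2:]
def save(p,n): cv2.imwrite("pics/"+n,p["pixels"][:,:,::-1])
E
python3 - <<'E'
from h import *
s=get_state();print(s["position"],s["ee_rot"],s["contact_force"],s["width"],s["clock"])
P=get_image("top");Q=get_image("scene")
for n,z in [("mould",.042),("rack",.028),("soap",.04),("mug",.09),("timer",.05),("tin",.11),("salt",.09)]:
    for m in masks_of(P,n)[:2]:
        if m["p"]<.3: continue
        r=m["region"].astype(np.uint8);c=max(cv2.findContours(r,0,2)[0],key=cv2.contourArea)[:,0]
        b=cv2.minAreaRect((back(P,c,z)[:,:2]*1000).astype(np.float32));print(n,round(m["p"],2),np.round(m["xy"]),np.round(b[0]),np.round(b[1]),round(b[2],1))
im=np.vstack([P["pixels"],Q["pixels"]])
cv2.imwrite("pics/a.png",P["pixels"][:,:,::-1]);cv2.imwrite("pics/b.png",Q["pixels"][:,:,::-1])
print(tips_ahead)
E
```

```text
[0.13751902 0.55780026 0.241435  ] [ 4.85823158e-04  7.87207722e-01  6.16687271e-01 -7.58973444e-04] [-0.34170716  0.14525513 -0.83067624] 0.08546983050222268 0.0
mould 0.9 [242. 196.] [478. 128.] [219.  90.] 89.7
mould 0.46 [408. 277.] [ 350. -349.] [ 82. 129.] 58.4
rack 0.7 [347. 201.] [ 528. -155.] [ 93. 170.] 76.3
soap 0.65 [242. 185.] [483. 130.] [116.  57.] 89.5
mug 0.77 [409. 277.] [ 336. -340.] [ 79. 122.] 58.4
timer 0.79 [323. 258.] [ 340. -134.] [61. 59.] 15.9
tin 0.6 [139. 210.] [330. 348.] [120.  72.] 55.0
salt 0.83 [187. 221.] [330. 226.] [62. 41.] 44.5
0.011
```

View pics/a.png

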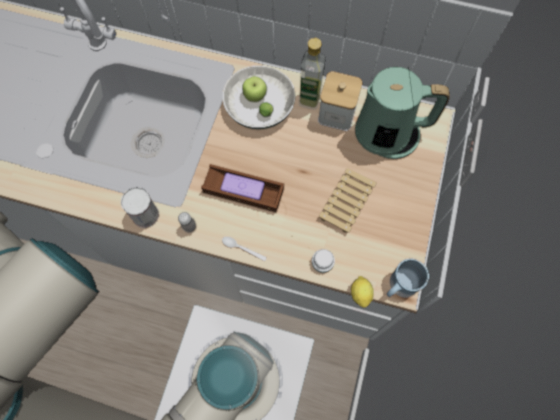

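View pics/b.png

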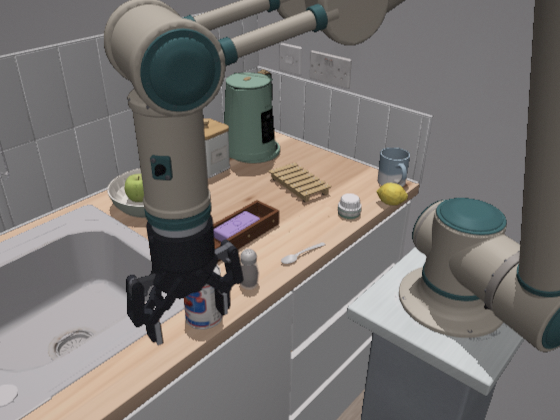

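Top view: the mould is at about (242,187) px with the soap inside and the rack at (347,201). The bystanders are clear of both. I can't yet tell which end is the lip, so I'll go above and look.

Call:
play_rows(
  series=[
    {"dz":30,"turn":-0.12},
    {"dx":24,"dy":-30,"turn":-0.12},
    {"dx":24,"dy":-30,"turn":-0.12},
    {"dx":24,"dy":-30,"turn":-0.12},
    {"dx":24,"dy":-30,"turn":-0.12},
    {"dx":24,"dy":-30,"turn":-0.12},
    {"dx":24,"dy":-30,"turn":-0.12},
    {"dx":24,"dy":-30,"turn":-0.12},
    {"dx":24,"dy":-30,"turn":-0.12},
    {"dx":24,"dy":-30,"turn":-0.12},
    {"dx":24,"dy":-30,"turn":-0.12},
    {"dx":24,"dy":-30},
    {"dx":24,"dy":-30},
    {"dx":24,"dy":-30},
    {"dx":24,"dy":-30},
    {},
  ],
)

```text
invalid input at $.series[0]: expected keys fingers, dx, dy, dz, turn
```

```bash
python3 - <<'E'
from h import *
s=get_state();print(s["position"],s["ee_rot"],s["clock"],s["width"])
P=get_image("wrist");save(P,"c.png")
for n,z in [("mould",.042),("soap",.04)]:
    for m in masks_of(P,n)[:1]:
        r=m["region"].astype(np.uint8);c=max(cv2.findContours(r,0,2)[0],key=cv2.contourArea)[:,0]
        b=cv2.minAreaRect((back(P,c,z,s)[:,:2]*1000).astype(np.float32));print(n,round(m["p"],2),np.round(m["xy"]),np.round(b[0]),np.round(b[1]),round(b[2],1))
print(np.round(proj(P,[[.48,.13,.04],[.48,.23,.04],[.48,.03,.04]],s)))
E
```

```text
[0.13768721 0.5582641  0.24224889] [ 1.50782006e-05  7.87223693e-01  6.16667541e-01 -2.99075759e-05] 0.45 0.08527077043389653
[[ 24. 513.]
 [ 97. 500.]
 [-46. 526.]]
```

View pics/c.png

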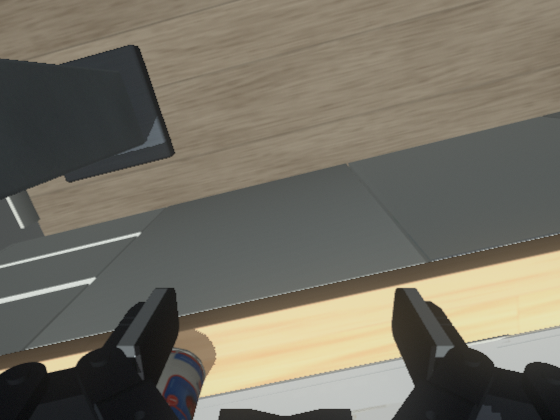

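The move was refused because every key is required, so this wrist picture is from the start pose and shows the tin at (180,380).

Call:
play_rows(
  series=[
    {"fingers":-1,"dx":0,"dy":0,"dz":30,"turn":-0.12},
    {"fingers":-1,"dx":24,"dy":-30,"dz":0,"turn":-0.12},
    {"fingers":-1,"dx":24,"dy":-30,"dz":0,"turn":-0.12},
    {"fingers":-1,"dx":24,"dy":-30,"dz":0,"turn":-0.12},
    {"fingers":-1,"dx":24,"dy":-30,"dz":0,"turn":-0.12},
    {"fingers":-1,"dx":24,"dy":-30,"dz":0,"turn":-0.12},
    {"fingers":-1,"dx":24,"dy":-30,"dz":0,"turn":-0.12},
    {"fingers":-1,"dx":24,"dy":-30,"dz":0,"turn":-0.12},
    {"fingers":-1,"dx":24,"dy":-30,"dz":0,"turn":-0.12},
    {"fingers":-1,"dx":24,"dy":-30,"dz":0,"turn":-0.12},
    {"fingers":-1,"dx":24,"dy":-30,"dz":0,"turn":-0.12},
    {"fingers":-1,"dx":24,"dy":-30,"dz":0,"turn":0},
    {"fingers":-1,"dx":24,"dy":-30,"dz":0,"turn":0},
    {"fingers":-1,"dx":24,"dy":-30,"dz":0,"turn":0},
    {"fingers":-1,"dx":0,"dy":0,"dz":0,"turn":0},
  ],
)

```text
clock: 1.85
position: [0.4595, 0.1512, 0.2755]
ee_rot: [-0.002, 1.0, -0.024, 0.008]
contact_force: [0.6, 0.3, -0.2]
width: 0.0851
```

```bash
cat > look.py <<'E'
from h import *
import sys
def rects(P,s,L):
    for n,z in L:
        for m in masks_of(P,n)[:1]:
            r=m["region"].astype(np.uint8);c=max(cv2.findContours(r,0,2)[0],key=cv2.contourArea)[:,0]
            b=cv2.minAreaRect((back(P,c,z,s)[:,:2]*1000).astype(np.float32));print(n,round(m["p"],2),np.round(m["xy"]),np.round(b[0]),np.round(b[1]),round(b[2],1))
if __name__=="__main__":
    s=get_state();print(s["position"],s["ee_rot"],s["clock"],s["width"],s["contact_force"])
    P=get_image("wrist");save(P,sys.argv[1])
    rects(P,s,[("mould",.042),("soap",.04),("rack",.028)])
    print(np.round(proj(P,[[.48,.13,.04],[.48,.23,.04],[.48,.03,.04]],s)))
    print(np.round(back(P,[[280,100],[280,300]],0.,s),3))
E
python3 look.py d.png
```

```text
[0.45945935 0.15123782 0.27548913] [-0.00233852  0.99968828 -0.02366921  0.00759167] 1.85 0.08513912636108643 [ 0.55584056  0.31060978 -0.16704279]
mould 0.67 [330. 167.] [486. 132.] [215.  76.] 89.9
soap 0.8 [305. 191.] [485. 135.] [ 53. 112.] 1.2
rack 0.62 [346. 391.] [ 529. -139.] [ 92. 161.] 75.9
[[302. 196.]
 [298.  93.]
 [305. 284.]]
[[ 0.463  0.223  0.   ]
 [ 0.451 -0.013  0.   ]]
```

View pics/d.png

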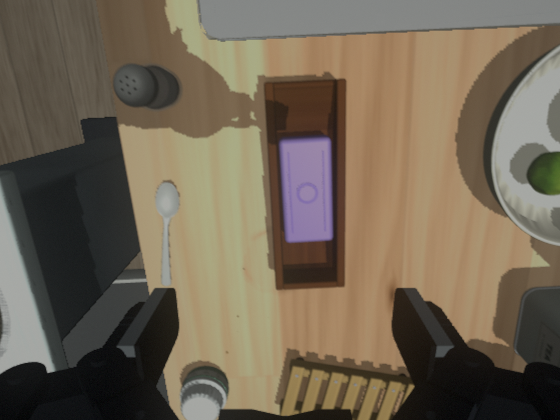

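```bash
python3 - <<'E'
import cv2
a=cv2.imread("pics/d.png")[70:300,245:365]
b=cv2.imread("pics/b.png")[190:270,190:300]
a=cv2.convertScaleAbs(cv2.resize(a,None,fx=2.5,fy=2.5,interpolation=2),alpha=2.2)
b=cv2.convertScaleAbs(cv2.resize(b,(480,349),interpolation=2),alpha=2)
import numpy as np
o=np.zeros((575,800,3),np.uint8);o[:,:300]=a;o[:349,310:790]=b
cv2.imwrite("pics/e.png",o)
E
```

```text
(no output)
```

View pics/e.png

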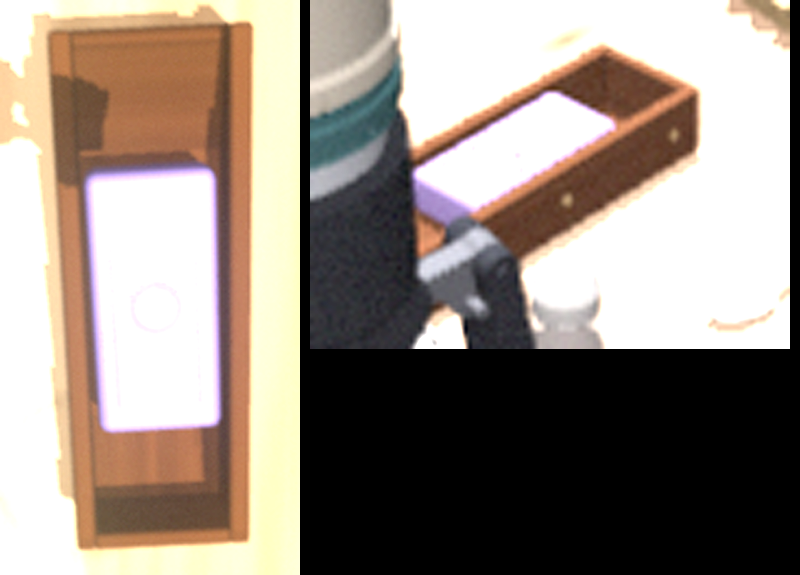

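The enlarged view shows the end wall and recess at the −y end and the ramp and lip at the +y end. I'll push along +y.

Call:
play_rows(
  series=[
    {"fingers":1,"dx":5,"dy":-20,"dz":-20,"turn":0.05},
    {"fingers":1,"dx":5,"dy":-20,"dz":-25,"turn":0},
    {"fingers":1,"dx":5,"dy":-20,"dz":-25,"turn":0},
    {"fingers":1,"dx":5,"dy":-20,"dz":-25,"turn":0},
    {"fingers":1,"dx":4,"dy":-15,"dz":-20,"turn":0},
    {"fingers":1,"dx":0,"dy":0,"dz":-20,"turn":0},
    {"fingers":1,"dx":0,"dy":0,"dz":0,"turn":0},
    {"fingers":1,"dx":0,"dy":0,"dz":0,"turn":0},
  ],
)

```text
clock: 2.72
position: [0.4732, 0.0732, 0.1394]
ee_rot: [-0.008, 1.0, 0.018, 0.009]
contact_force: [1.0, 0.7, -0.6]
width: 0.0002
```

```bash
python3 look.py f.png
```

```text
[0.47317019 0.0731942  0.13938475] [-0.00828909  0.99976821  0.01788452  0.00865762] 2.7167 0.00017543177730017757 [ 1.00004788  0.66739952 -0.55424659]
mould 0.63 [340. 161.] [486. 114.] [182.  77.] 89.8
soap 0.97 [301. 122.] [485. 133.] [ 51. 108.] 0.7
rack 0.69 [286. 407.] [482. -90.] [17. 14.] 85.2
[[295. 135.]
 [304. -57.]
 [289. 283.]]
[[ 0.47   0.15   0.   ]
 [ 0.475 -0.007  0.   ]]
```

View pics/f.png

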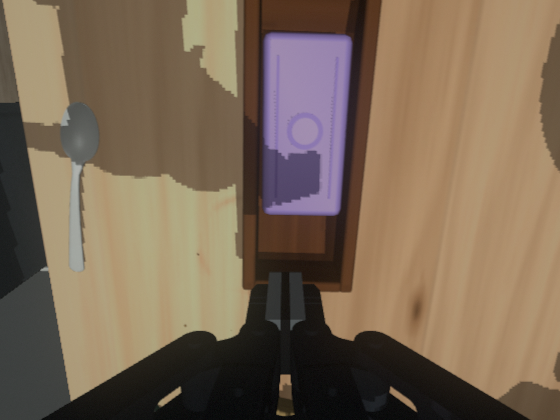

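The mould, recess and soap are where I expected: mould x≈486, soap y≈133. I'll descend into the recess.

Call:
play_rows(
  series=[
    {"fingers":1,"dx":7,"dy":-10,"dz":-15,"turn":-0.035},
    {"fingers":1,"dx":6,"dy":-9,"dz":-20,"turn":0},
    {"fingers":1,"dx":0,"dy":0,"dz":-20,"turn":0},
    {"fingers":1,"dx":0,"dy":0,"dz":0,"turn":0},
    {"fingers":1,"dx":0,"dy":0,"dz":0,"turn":0},
  ],
)

```text
clock: 3.33
position: [0.494, 0.0559, 0.0921]
ee_rot: [-0.008, 1.0, 0.002, 0.02]
contact_force: [0.2, -0.1, 0.3]
width: 0.0001
```

Call:
play_rows(
  series=[
    {"fingers":1,"dx":-7,"dy":0,"dz":-10,"turn":0},
    {"fingers":1,"dx":0,"dy":0,"dz":-18,"turn":0},
    {"fingers":1,"dx":0,"dy":0,"dz":-15,"turn":0},
    {"fingers":1,"dx":0,"dy":0,"dz":-10,"turn":0},
    {"fingers":1,"dx":0,"dy":0,"dz":0,"turn":0},
  ],
)

```text
clock: 3.75
position: [0.4931, 0.0577, 0.0464]
ee_rot: [-0.008, 1.0, 0.004, 0.028]
contact_force: [0.4, -0.2, 0.6]
width: -0.0
```

Call:
play_rows(
  series=[
    {"fingers":1,"dx":-6,"dy":0,"dz":-5,"turn":0},
    {"fingers":1,"dx":-4,"dy":0,"dz":-8,"turn":0},
    {"fingers":1,"dx":0,"dy":0,"dz":-3,"turn":0},
    {"fingers":1,"dx":0,"dy":0,"dz":0,"turn":0},
  ],
)

```text
clock: 4.08
position: [0.4857, 0.0585, 0.0347]
ee_rot: [-0.008, 0.999, 0.005, 0.032]
contact_force: [-0.6, -0.3, 0.1]
width: 0.0002
```

Call:
play_rows(
  series=[
    {"fingers":1,"dx":0,"dy":5,"dz":-4,"turn":0},
    {"fingers":1,"dx":0,"dy":8,"dz":0,"turn":0},
    {"fingers":1,"dx":0,"dy":8,"dz":0,"turn":0},
    {"fingers":1,"dx":0,"dy":8,"dz":0,"turn":0},
    {"fingers":1,"dx":0,"dy":8,"dz":0,"turn":0},
    {"fingers":1,"dx":0,"dy":8,"dz":0,"turn":0},
    {"fingers":1,"dx":0,"dy":8,"dz":0,"turn":0},
    {"fingers":1,"dx":0,"dy":0,"dz":0,"turn":0},
  ],
)

```text
clock: 4.75
position: [0.4876, 0.1173, 0.0329]
ee_rot: [-0.007, 0.999, 0.005, 0.035]
contact_force: [0.2, -0.4, 0.8]
width: 0.0001
```

```bash
python3 look.py g.png
```

```text
[0.48755733 0.11727876 0.0328501 ] [-0.00748668  0.99935126  0.00505623  0.03486312] 4.75 0.00010523896495758725 [ 0.18756085 -0.43176005  0.78595495]
mould 0.77 [207. 198.] [462. 165.] [116.  27.] 89.9
soap 0.56 [281. 128.] [488. 177.] [57. 94.] 1.5
rack 0.57 [206. 199.] [460. 162.] [ 30. 128.] 0.0
[[264. 284.]
 [262. -23.]
 [266. 481.]]
[[0.488 0.195 0.   ]
 [0.488 0.099 0.   ]]
```

Call:
play_rows(
  series=[
    {"fingers":1,"dx":0,"dy":7,"dz":0,"turn":0},
    {"fingers":1,"dx":0,"dy":7,"dz":0,"turn":0},
    {"fingers":1,"dx":0,"dy":7,"dz":0,"turn":0},
    {"fingers":1,"dx":0,"dy":6,"dz":0,"turn":0},
    {"fingers":1,"dx":0,"dy":0,"dz":0,"turn":0},
  ],
)

```text
clock: 5.37
position: [0.4874, 0.1435, 0.0326]
ee_rot: [-0.007, 0.999, 0.003, 0.034]
contact_force: [0.1, -0.4, -0.0]
width: -0.0
```

```bash
python3 - <<'E'
from h import *
s=get_state();print(s["position"],s["contact_force"])
for cam in ("top","wrist","scene"):
    P=get_image(cam);save(P,f"h_{cam}.png")
    for m in masks_of(P,"soap")[:1]:
        c=np.argwhere(m["region"])[:,::-1];w=back(P,c,.05,s);print(cam,m["p"],np.round(w.min(0),3),np.round(w.max(0),3),c.min(0),c.max(0))
a=cv2.imread("pics/h_top.png")[140:240,190:300];b=cv2.imread("pics/h_wrist.png")
c=cv2.imread("pics/h_scene.png")[150:300,130:340]
o=np.zeros((600,800,3),np.uint8);o[:300,:400]=cv2.resize(b,(400,300));o[:286,410:800]=cv2.resize(c,(390,286)) if 0 else cv2.resize(c,(390,286))
o[310:600,:319]=cv2.resize(a,(319,290))
cv2.imwrite("pics/h.png",cv2.convertScaleAbs(o,alpha=1.4))
E
```

```text
[0.48736198 0.14352059 0.03263148] [ 0.09011731 -0.37207194 -0.04670146]
top 0.47 [0.455 0.163 0.05 ] [0.481 0.184 0.05 ] [222 181] [228 190]
wrist 0.79 [0.458 0.162 0.05 ] [0.514 0.249 0.05 ] [181   0] [383 283]
scene 0.6 [0.443 0.165 0.05 ] [0.523 0.272 0.05 ] [188 225] [236 251]
```

View pics/h.png

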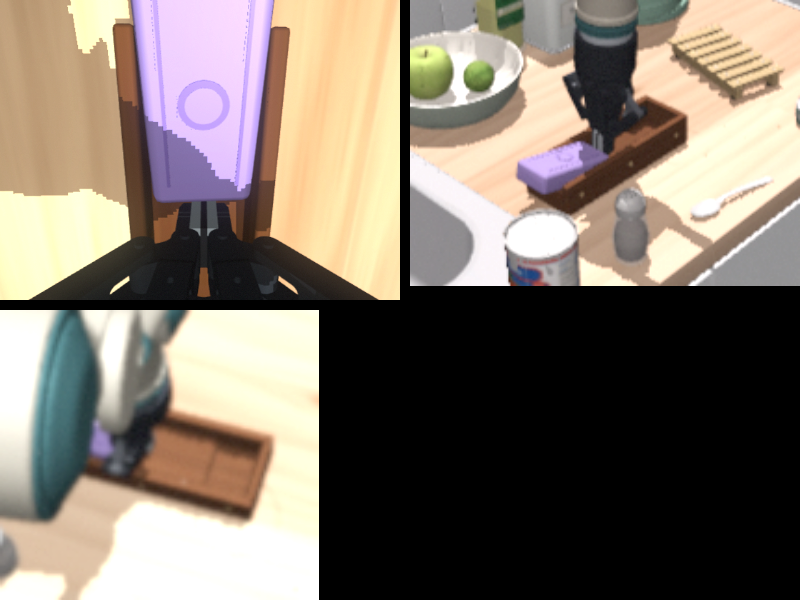

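Call:
play_rows(
  series=[
    {"fingers":1,"dx":0,"dy":5,"dz":0,"turn":0},
    {"fingers":1,"dx":0,"dy":5,"dz":0,"turn":0},
    {"fingers":1,"dx":0,"dy":0,"dz":0,"turn":0},
  ],
)

```text
clock: 5.92
position: [0.4873, 0.152, 0.0326]
ee_rot: [-0.006, 0.999, 0.002, 0.034]
contact_force: [0.8, 0.5, 0.6]
width: -0.0
```

```bash
cat > circ.py <<'E'
from h import *
s=get_state();print(s["position"],s["contact_force"],s["clock"])
P=get_image("wrist");m=masks_of(P,"soap")[0]["region"];save(P,"i.png")
g=cv2.cvtColor(P["pixels"],cv2.COLOR_RGB2GRAY)
c=cv2.HoughCircles(cv2.GaussianBlur(g,(3,3),0),cv2.HOUGH_GRADIENT,1,30,param1=40,param2=15,minRadius=20,maxRadius=55)
for x,y,r in ([] if c is None else c[0][:6]):
    if m[min(419,int(y)),int(x)]: print("circ",x,y,r,back(P,[x,y],.054,s))
r=np.argwhere(m)[:,::-1];b=r[r[:,1]>r[:,1].max()-3];print("backtop",b.mean(0),back(P,b.mean(0),.040,s))
E
python3 circ.py
```

```text
[0.48725826 0.15198843 0.03264304] [0.844612   0.48187058 0.57027223] 5.9167
circ 284.5 150.5 35.5 [[0.48619719 0.21623574 0.054     ]]
backtop [247.68965517 282.66206897] [[0.47365898 0.16544932 0.04      ]]
```

The bar lies over the lip with its centre at about mould x 88 and roughly 36 mm out. Next I'll retreat, rise and go above the front end.

Call:
play_rows(
  series=[
    {"fingers":1,"dx":0,"dy":-6,"dz":0,"turn":0},
    {"fingers":1,"dx":0,"dy":-3,"dz":12,"turn":0},
    {"fingers":1,"dx":0,"dy":0,"dz":25,"turn":0},
    {"fingers":1,"dx":0,"dy":0,"dz":25,"turn":0},
    {"fingers":1,"dx":0,"dy":0,"dz":25,"turn":0},
    {"fingers":0,"dx":0,"dy":10,"dz":15,"turn":0},
    {"fingers":-1,"dx":0,"dy":20,"dz":0,"turn":0},
    {"fingers":-1,"dx":0,"dy":20,"dz":0,"turn":0},
    {"fingers":-1,"dx":0,"dy":0,"dz":0,"turn":0},
  ],
)

```text
clock: 6.77
position: [0.486, 0.1901, 0.1395]
ee_rot: [-0.006, 0.999, 0.0, 0.033]
contact_force: [0.9, 0.1, 0.3]
width: 0.048
```

```bash
python3 circ.py; python3 look.py j.png; python3 - <<'E'
from h import *
P=get_image("scene")
m=masks_of(P,"soap")[0];print(m["p"])
b=cv2.convertScaleAbs(P["pixels"][150:300,130:340],alpha=1.4)
w=cv2.imread("pics/j.png");o=np.zeros((300,800,3),np.uint8);o[:,:400]=cv2.resize(w,(400,300));o[:279,410:]=cv2.resize(b,(390,279))[:,:,::-1]
cv2.imwrite("pics/k.png",o)
E
```

```text
[0.48600157 0.19010858 0.1395317 ] [0.91593985 0.12371497 0.31013354] 6.7667
circ 272.5 110.5 48.8 [[0.48559643 0.2614617  0.054     ]]
circ 266.5 243.5 53.3 [[0.48107602 0.18121908 0.054     ]]
circ 293.5 221.5 47.7 [[0.4979298  0.19538821 0.054     ]]
backtop [264.84821429 257.54464286] [[0.48002963 0.16535178 0.04      ]]
[0.48510655 0.18785763 0.1386575 ] [-4.89699740e-03  9.99470601e-01  1.62489980e-04  3.21637982e-02] 6.8667 0.06276890966507256 [-0.66427067  0.66348933 -0.67074255]
mould 0.87 [274. 313.] [486. 136.] [215.  77.] 89.8
soap 0.85 [274. 165.] [486. 219.] [ 57. 110.] 0.1
[[267. 301.]
 [265. 158.]
 [269. 414.]]
[[0.492 0.264 0.   ]
 [0.491 0.107 0.   ]]
0.82
```

View pics/k.png

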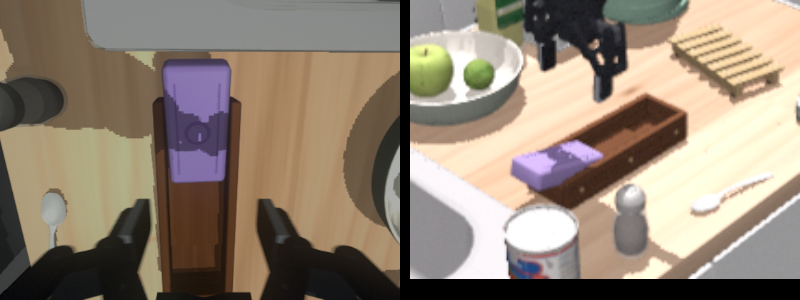

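The bar rests tilted over the lip and the jaws straddle it. I'll move above the front end, then descend.

Call:
play_rows(
  series=[
    {"fingers":-1,"dx":0,"dy":25,"dz":0,"turn":0},
    {"fingers":-1,"dx":0,"dy":25,"dz":0,"turn":0},
    {"fingers":-1,"dx":0,"dy":25,"dz":0,"turn":0},
    {"fingers":-1,"dx":0,"dy":0,"dz":-15,"turn":0},
    {"fingers":-1,"dx":0,"dy":0,"dz":-20,"turn":0},
    {"fingers":-1,"dx":0,"dy":0,"dz":0,"turn":0},
    {"fingers":-1,"dx":0,"dy":0,"dz":0,"turn":0},
  ],
)

```text
clock: 7.75
position: [0.4865, 0.2625, 0.1021]
ee_rot: [-0.005, 0.999, -0.004, 0.032]
contact_force: [-0.0, 0.6, 0.2]
width: 0.086
```

```bash
python3 - <<'E'
from look import *
s=get_state();print(s["position"],s["ee_rot"],s["width"],s["contact_force"])
P=get_image("wrist");save(P,"l.png");rects(P,s,[("soap",.065)])
Q=get_image("wrist");m=masks_of(P,"soap")[0]["region"];r=np.argwhere(m)[:,::-1];t=r[r[:,1]<r[:,1].min()+4].mean(0);print("front",t,back(P,t,.068,s))
E
```

```text
[0.48649492 0.26251067 0.10210051] [-0.00460542  0.99946834 -0.00366582  0.03206847] 0.08598006974299591 [-0.03943912  0.58180589  0.23415697]
soap 0.82 [275. 302.] [486. 235.] [51. 93.] 0.6
front [286.66509434 229.00471698] [[0.49050215 0.2816219  0.068     ]]
```

Call:
play_rows(
  series=[
    {"fingers":-1,"dx":0,"dy":1,"dz":-20,"turn":0},
    {"fingers":-1,"dx":0,"dy":0,"dz":-20,"turn":0},
    {"fingers":-1,"dx":0,"dy":0,"dz":-14,"turn":0},
    {"fingers":-1,"dx":0,"dy":0,"dz":-5,"turn":0},
    {"fingers":-1,"dx":0,"dy":0,"dz":0,"turn":0},
  ],
)

```text
clock: 8.37
position: [0.4917, 0.2635, 0.0484]
ee_rot: [-0.007, 0.999, -0.005, 0.039]
contact_force: [1.2, -0.3, -0.3]
width: 0.0853
```

Call:
play_rows(
  series=[
    {"fingers":-1,"dx":-5,"dy":0,"dz":-6,"turn":0},
    {"fingers":-1,"dx":-2,"dy":0,"dz":-1,"turn":0},
    {"fingers":-1,"dx":0,"dy":0,"dz":0,"turn":0},
    {"fingers":0.4,"dx":0,"dy":0,"dz":0,"turn":0},
    {"fingers":1,"dx":0,"dy":0,"dz":0,"turn":0},
    {"fingers":1,"dx":0,"dy":0,"dz":0,"turn":0},
    {"fingers":1,"dx":0,"dy":0,"dz":0,"turn":0},
    {"fingers":1,"dx":0,"dy":0,"dz":0,"turn":0},
    {"fingers":1,"dx":0,"dy":0,"dz":0,"turn":0},
  ],
  squeeze=40,
)

```text
clock: 9.12
position: [0.4863, 0.264, 0.0453]
ee_rot: [-0.008, 0.999, -0.006, 0.042]
contact_force: [0.1, 0.2, -0.9]
width: 0.0519
```

Gripped at 51.9 mm. Lifting slowly.

Call:
play_rows(
  series=[
    {"fingers":1,"dx":0,"dy":0,"dz":6,"turn":0},
    {"fingers":1,"dx":0,"dy":0,"dz":10,"turn":0},
    {"fingers":1,"dx":0,"dy":0,"dz":15,"turn":0},
    {"fingers":1,"dx":0,"dy":0,"dz":15,"turn":0},
    {"fingers":1,"dx":0,"dy":0,"dz":20,"turn":0},
    {"fingers":1,"dx":0,"dy":0,"dz":20,"turn":0},
    {"fingers":1,"dx":0,"dy":0,"dz":20,"turn":0},
    {"fingers":1,"dx":0,"dy":0,"dz":10,"turn":0},
    {"fingers":1,"dx":0,"dy":0,"dz":0,"turn":0},
    {"fingers":1,"dx":0,"dy":0,"dz":0,"turn":0},
  ],
)

```text
clock: 9.95
position: [0.4843, 0.264, 0.1709]
ee_rot: [-0.009, 0.999, -0.006, 0.042]
contact_force: [-1.2, 0.2, -2.3]
width: 0.0522
```

```bash
python3 - <<'E'
from look import *
s=get_state();print(s["position"],s["ee_rot"],s["width"],s["contact_force"])
Q=get_image("scene");P=get_image("wrist");save(P,"m.png")
b=cv2.convertScaleAbs(Q["pixels"][100:300,100:380],alpha=1.4)
w=P["pixels"];o=np.zeros((300,800,3),np.uint8);o[:,:400]=cv2.resize(w,(400,300));o[:279,410:]=cv2.resize(b,(390,279))
cv2.imwrite("pics/n.png",o[:,:,::-1])
for c in ("top","scene"):
    T=get_image(c);rects(T,s,[("rack",.028)])
E
```

```text
[0.48428049 0.26400945 0.17085646] [-0.00916579  0.99906856 -0.00594873  0.0417446 ] 0.05222076480986977 [-1.15035873  0.20077071 -2.30024867]
rack 0.94 [348. 200.] [ 527. -155.] [ 93. 176.] 75.2
rack 0.88 [298. 183.] [ 519. -143.] [109. 191.] 75.5
```

View pics/n.png

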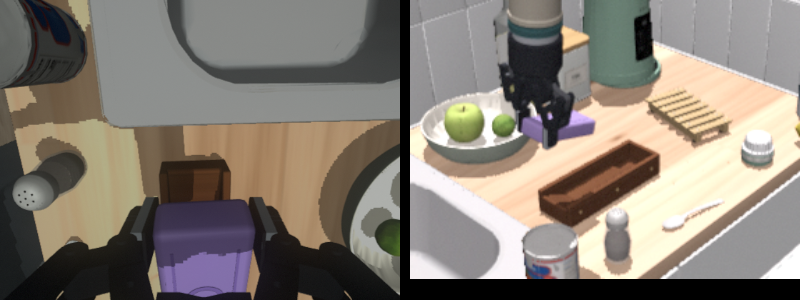

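The bar is held firmly, still nose up, with its tail toward −y. I'll carry it past the rack so the wrist camera can see the rack.

Call:
play_rows(
  series=[
    {"fingers":1,"dx":0,"dy":-10,"dz":15,"turn":0},
    {"fingers":1,"dx":2,"dy":-25,"dz":15,"turn":0},
    {"fingers":1,"dx":3,"dy":-30,"dz":15,"turn":0},
    {"fingers":1,"dx":3,"dy":-30,"dz":15,"turn":0},
    {"fingers":1,"dx":3,"dy":-30,"dz":10,"turn":0},
    {"fingers":1,"dx":3,"dy":-30,"dz":0,"turn":0},
    {"fingers":1,"dx":3,"dy":-30,"dz":0,"turn":0},
    {"fingers":1,"dx":3,"dy":-30,"dz":0,"turn":0},
    {"fingers":1,"dx":3,"dy":-30,"dz":0,"turn":0},
    {"fingers":1,"dx":3,"dy":-30,"dz":0,"turn":0},
    {"fingers":1,"dx":3,"dy":-30,"dz":0,"turn":0},
    {"fingers":1,"dx":3,"dy":-30,"dz":0,"turn":0},
    {"fingers":1,"dx":3,"dy":-30,"dz":0,"turn":0},
    {"fingers":1,"dx":3,"dy":-30,"dz":0,"turn":0},
    {"fingers":1,"dx":3,"dy":-30,"dz":0,"turn":0},
    {"fingers":1,"dx":3,"dy":-20,"dz":0,"turn":0},
    {"fingers":1,"dx":0,"dy":0,"dz":0,"turn":0},
  ],
)

```text
clock: 11.67
position: [0.5207, -0.2021, 0.2277]
ee_rot: [-0.008, 1.0, -0.003, 0.028]
contact_force: [0.0, -0.6, -1.4]
width: 0.0524
```

```bash
python3 - <<'E'
from look import *
s=get_state();print(s["position"],s["ee_rot"],s["width"],s["contact_force"],s["clock"])
P=get_image("wrist");save(P,"o.png");rects(P,s,[("rack",.028)])
Q=get_image("scene");save(Q,"p.png")
r=masks_of(P,"rack")[0]["region"];c=np.argwhere(r)[:,::-1];print(c.min(0),c.max(0))
E
```

```text
[ 0.52066104 -0.20208985  0.22774295] [-0.00825197  0.99957188 -0.00322202  0.02788497] 0.052353036578648454 [ 0.02182102 -0.64552788 -1.43378222] 11.6667
rack 0.86 [279. 128.] [ 532. -154.] [ 92. 166.] 76.0
[180  55] [387 202]
```

View pics/o.png

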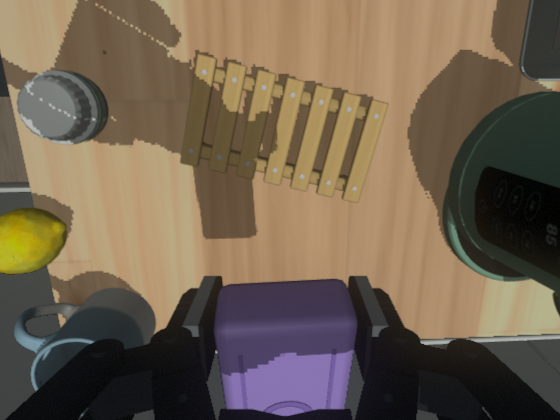

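The rack is fully visible, spanning (180–387, 55–202) px. That puts its centre at (532,−154) with its length along −14°, and the size matches. I'll back away from the kettle, turn +1.33 rad and come over the rack.

Call:
play_rows(
  series=[
    {"fingers":1,"dx":-20,"dy":10,"dz":0,"turn":0},
    {"fingers":1,"dx":-25,"dy":12,"dz":0,"turn":0.08},
    {"fingers":1,"dx":0,"dy":10,"dz":0,"turn":0.115},
    {"fingers":1,"dx":0,"dy":10,"dz":0,"turn":0.115},
    {"fingers":1,"dx":0,"dy":10,"dz":0,"turn":0.115},
    {"fingers":1,"dx":0,"dy":5,"dz":0,"turn":0.115},
    {"fingers":1,"dx":0,"dy":0,"dz":0,"turn":0.115},
    {"fingers":1,"dx":0,"dy":0,"dz":0,"turn":0.115},
    {"fingers":1,"dx":0,"dy":0,"dz":0,"turn":0.115},
    {"fingers":1,"dx":0,"dy":0,"dz":0,"turn":0.115},
    {"fingers":1,"dx":0,"dy":0,"dz":0,"turn":0.115},
    {"fingers":1,"dx":0,"dy":0,"dz":0,"turn":0.115},
    {"fingers":1,"dx":0,"dy":0,"dz":0,"turn":0.1},
    {"fingers":1,"dx":0,"dy":0,"dz":0,"turn":0},
    {"fingers":1,"dx":0,"dy":0,"dz":0,"turn":0},
  ],
)

```text
clock: 13.12
position: [0.4655, -0.1122, 0.2291]
ee_rot: [-0.029, 0.757, 0.652, 0.012]
contact_force: [1.3, 0.2, -2.8]
width: 0.0524
```

```bash
python3 - <<'E'
from look import *
s=get_state();print(s["position"],s["ee_rot"],s["width"],s["contact_force"],s["clock"])
R,t=ext(get_image("wrist"),s)
w,x,y,z=s["ee_rot"];print("jaw yaw",2*np.arctan2(y,x),"tool z",2*(x*z+w*y),2*(y*z-w*x))
Q=get_image("top");rects(Q,s,[("soap",.2)])
Q=get_image("scene");b=cv2.convertScaleAbs(Q["pixels"][80:300,150:430],alpha=1.2)
cv2.imwrite("pics/q.png",cv2.resize(b,None,fx=2,fy=2)[:,:,::-1])
E
```

```text
[ 0.46550625 -0.1122044   0.22910516] [-0.02940082  0.75719619  0.65240599  0.01248798] 0.052395470858330864 [ 1.29096866  0.2276384  -2.79920102] 13.1167
jaw yaw 1.4223887912742843 tool z -0.01945083029568872 0.060818839846773776
```

View pics/q.png

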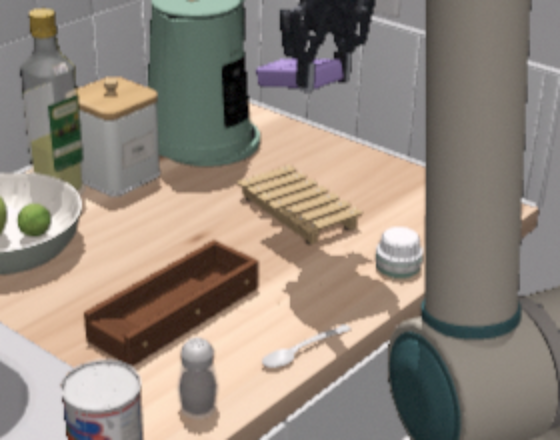

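Call:
play_rows(
  series=[
    {"fingers":1,"dx":10,"dy":-12,"dz":-10,"turn":-0.095},
    {"fingers":1,"dx":10,"dy":-12,"dz":-20,"turn":0},
    {"fingers":1,"dx":9,"dy":-9,"dz":-20,"turn":0},
    {"fingers":1,"dx":0,"dy":0,"dz":-20,"turn":0},
    {"fingers":1,"dx":0,"dy":0,"dz":-20,"turn":0},
    {"fingers":1,"dx":0,"dy":0,"dz":-15,"turn":0},
    {"fingers":1,"dx":0,"dy":0,"dz":0,"turn":0},
    {"fingers":1,"dx":0,"dy":0,"dz":0,"turn":0},
  ],
)

```text
clock: 13.98
position: [0.4972, -0.149, 0.1222]
ee_rot: [-0.025, 0.792, 0.61, 0.016]
contact_force: [0.4, -0.4, -1.7]
width: 0.0525
```

```bash
cat > st.py <<'E'
from look import *
s=get_state();print(s["position"],s["width"],s["contact_force"],s["moment"],s["clock"])
w,x,y,z=s["ee_rot"];print("jaw yaw",2*np.arctan2(y,x),"tool z",2*(x*z+w*y),2*(y*z-w*x))
E
python3 st.py; python3 - <<'E'
from look import *
s=get_state()
Q=get_image("scene");b=Q["pixels"][100:250,230:430];cv2.imwrite("pics/r.png",cv2.resize(b,None,fx=3,fy=3,interpolation=2)[:,:,::-1])
m=masks_of(Q,"soap")
if m: c=max(cv2.findContours(m[0]["region"].astype(np.uint8),0,2)[0],key=cv2.contourArea);print(m[0]["p"],cv2.approxPolyDP(c,3,True)[:,0].tolist())
E
```

```text
[ 0.49724167 -0.14895829  0.12218984] 0.05249513804111315 [ 0.41474015 -0.37637436 -1.6779783 ] [-0.00972783  0.12848123  0.02717215] 13.9833
jaw yaw 1.3134426571581839 tool z -0.006030734964538879 0.058990993904517314
0.73 [[280, 144], [282, 151], [295, 153], [292, 141]]
```

View pics/r.png

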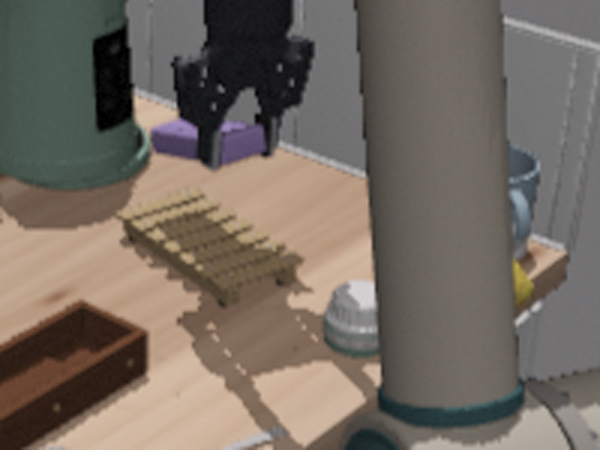

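The bar hangs over the rack with its tail down. Descending by feel.

Call:
play_rows(
  series=[
    {"fingers":1,"dx":-3,"dy":3,"dz":-15,"turn":0.01},
    {"fingers":1,"dx":0,"dy":0,"dz":-15,"turn":0},
    {"fingers":1,"dx":0,"dy":0,"dz":-10,"turn":0},
    {"fingers":1,"dx":0,"dy":0,"dz":0,"turn":0},
    {"fingers":1,"dx":0,"dy":0,"dz":0,"turn":0},
  ],
)

```text
clock: 14.5
position: [0.4991, -0.1479, 0.0882]
ee_rot: [-0.018, 0.789, 0.614, 0.019]
contact_force: [-0.1, -0.1, -1.3]
width: 0.0522
```

```bash
python3 st.py
```

```text
[ 0.49912794 -0.14794669  0.08824   ] 0.05219293354255578 [-0.09559945 -0.05365212 -1.266482  ] [ 0.0035297   0.07361615 -0.00742502] 14.5
jaw yaw 1.3238358625781033 tool z 0.007362449259153147 0.052301217716478915
```

Call:
play_rows(
  series=[
    {"fingers":1,"dx":-3,"dy":2,"dz":-8,"turn":0},
    {"fingers":1,"dx":0,"dy":0,"dz":-8,"turn":0},
    {"fingers":1,"dx":0,"dy":0,"dz":-5,"turn":0},
    {"fingers":1,"dx":0,"dy":0,"dz":-3,"turn":0},
    {"fingers":1,"dx":0,"dy":0,"dz":0,"turn":0},
  ],
)

```text
clock: 14.92
position: [0.4977, -0.1466, 0.0648]
ee_rot: [-0.016, 0.789, 0.614, 0.02]
contact_force: [-0.8, 1.1, -2.8]
width: 0.0522
```

```bash
python3 st.py
```

```text
[ 0.49768804 -0.14656081  0.06479226] 0.05215497509365356 [-0.82993564  1.05708284 -2.84666836] [-0.00368012  0.0535681   0.00192664] 14.9167
jaw yaw 1.323844115630733 tool z 0.01237523087981346 0.04994009482353972
```

Call:
play_rows(
  series=[
    {"fingers":1,"dx":-2,"dy":0,"dz":-4,"turn":0},
    {"fingers":1,"dx":0,"dy":0,"dz":-3,"turn":0},
    {"fingers":1,"dx":0,"dy":0,"dz":-3,"turn":0},
    {"fingers":1,"dx":0,"dy":0,"dz":0,"turn":0},
  ],
)

```text
clock: 15.25
position: [0.4964, -0.1469, 0.0544]
ee_rot: [-0.015, 0.789, 0.614, 0.021]
contact_force: [-0.9, -0.6, 1.5]
width: 0.0523
```

```bash
python3 st.py
```

```text
[ 0.49640036 -0.14689087  0.05443101] 0.05231345457472411 [-0.85528668 -0.61829384  1.47484864] [ 0.00462737 -0.08728728 -0.00950236] 15.25
jaw yaw 1.3236752732780521 tool z 0.014349995984674721 0.04936573958264222
```

The tail has touched, with force up about 3 N. I'll keep lowering so the bar pivots flat in the pads.

Call:
play_rows(
  series=[
    {"fingers":1,"dx":0,"dy":0,"dz":-2,"turn":0},
    {"fingers":1,"dx":0,"dy":0,"dz":-3,"turn":0},
    {"fingers":1,"dx":0,"dy":0,"dz":-2,"turn":0},
    {"fingers":1,"dx":0,"dy":0,"dz":0,"turn":0},
  ],
  squeeze=25,
)

```text
clock: 15.58
position: [0.4978, -0.1477, 0.0482]
ee_rot: [-0.013, 0.789, 0.614, 0.022]
contact_force: [-0.9, 0.1, 1.4]
width: 0.0519
```

```bash
python3 st.py
```

```text
[ 0.49782017 -0.14766298  0.04817053] 0.05187670409573018 [-0.9221339   0.09421402  1.38450584] [-0.09933998 -0.07412686  0.00418076] 15.5833
jaw yaw 1.3236736023268676 tool z 0.017932127058626308 0.04761985703840996
```

Call:
play_rows(
  series=[
    {"fingers":1,"dx":-1,"dy":0,"dz":-3,"turn":0},
    {"fingers":1,"dx":0,"dy":0,"dz":-2,"turn":0},
    {"fingers":1,"dx":0,"dy":0,"dz":-2,"turn":0},
    {"fingers":1,"dx":0,"dy":0,"dz":0,"turn":0},
  ],
)

```text
clock: 15.92
position: [0.497, -0.1479, 0.0408]
ee_rot: [-0.013, 0.789, 0.614, 0.022]
contact_force: [-0.2, -0.9, 1.4]
width: 0.0519
```

```bash
python3 st.py
```

```text
[ 0.49702385 -0.14794418  0.04075779] 0.05187025114985222 [-0.16564856 -0.86586908  1.44377633] [-0.11049343 -0.07760995 -0.0299351 ] 15.9167
jaw yaw 1.323819970608513 tool z 0.018756740500368876 0.04685296320352153
```

Call:
play_rows(
  series=[
    {"fingers":1,"dx":0,"dy":0,"dz":-2,"turn":0},
    {"fingers":1,"dx":0,"dy":0,"dz":-2,"turn":0},
    {"fingers":1,"dx":0,"dy":0,"dz":0,"turn":0},
  ],
)

```text
clock: 16.17
position: [0.4969, -0.1479, 0.0372]
ee_rot: [-0.013, 0.789, 0.614, 0.022]
contact_force: [-1.9, 0.6, 3.1]
width: 0.0519
```

```bash
python3 st.py;  python3 - <<'E'
from look import *
Q=get_image("scene");b=Q["pixels"][100:250,230:430];cv2.imwrite("pics/s.png",cv2.resize(b,None,fx=3,fy=3,interpolation=2)[:,:,::-1])
E
```

```text
[ 0.49685175 -0.14792807  0.03718649] 0.05186041095795851 [-1.85961263  0.56235062  3.115063  ] [-0.11269109  0.08723129 -0.04928376] 16.1667
jaw yaw 1.3239681176047953 tool z 0.01850832422122197 0.04679053131760402
```

Call:
play_rows(
  series=[
    {"fingers":1,"dx":0,"dy":0,"dz":-1.5,"turn":0},
    {"fingers":1,"dx":0,"dy":0,"dz":0,"turn":0},
  ],
)

```text
clock: 16.38
position: [0.4969, -0.148, 0.0374]
ee_rot: [-0.012, 0.788, 0.615, 0.022]
contact_force: [-1.1, -0.3, -0.5]
width: 0.0516
```

```bash
python3 st.py
```

```text
[ 0.49689292 -0.1479994   0.03742992] 0.05160366399578386 [-1.07366584 -0.32991289 -0.49966412] [-0.04615984  0.05672558 -0.01886309] 16.3833
jaw yaw 1.3241264091484186 tool z 0.01907409839036 0.04635395180466549
```

Call:
play_rows(
  series=[
    {"fingers":1,"dx":0,"dy":0,"dz":-2.5,"turn":0},
  ],
)

```text
clock: 16.47
position: [0.4971, -0.1481, 0.0366]
ee_rot: [-0.012, 0.788, 0.615, 0.022]
contact_force: [-8.6, 4.0, 35.5]
width: 0.0514
```

```bash
python3 st.py; python3 - <<'E'
from h import *
from scipy.spatial.transform import Rotation as R
from scipy.optimize import minimize
Q=get_image("scene");m=masks_of(Q,"soap")
m=m[0];c=np.argwhere(m["region"])[:,::-1];print(m["p"],c.min(0),c.max(0),len(c))
# predicted extents for flat vs tilted
for pit in (0,.1,.2):
    a=-.244;d=np.array([np.cos(a),np.sin(a),0])
    B=np.array([[i,j,k] for i in(-.055,.055) for j in(-.026,.026) for k in(-.013,.013)])
    X=R.from_euler("ZY",[a,pit]).apply(B)+[.535,-.157,.041+.055*np.sin(pit)]
    q=proj(Q,X);print(pit,np.round(q.min(0)),np.round(q.max(0)))
E
```

```text
[ 0.49711909 -0.14812656  0.03661295] 0.05136557131263142 [-8.5945226   4.01210745 35.48066172] [-0.30539971  1.02610129 -0.04662861] 16.4667
jaw yaw 1.3247045722890296 tool z 0.01985528445430105 0.045750622273866656
0.77 [280 162] [316 183] 308
0 [279. 159.] [319. 188.]
0.1 [279. 159.] [319. 185.]
0.2 [279. 159.] [319. 181.]
```

Stiff contact, so the bar is down and matches the flat prediction in the image. I'll unload and open gently.

Call:
play_rows(
  series=[
    {"fingers":1,"dx":0,"dy":0,"dz":0.8,"turn":0},
    {"fingers":1,"dx":0,"dy":0,"dz":0,"turn":0},
  ],
  squeeze=20,
)

```text
clock: 16.73
position: [0.4971, -0.148, 0.0382]
ee_rot: [-0.011, 0.788, 0.615, 0.022]
contact_force: [0.1, -0.2, -2.4]
width: 0.0515
```

```bash
python3 st.py
```

```text
[ 0.49713879 -0.14803363  0.03821613] 0.05154606416128282 [ 0.06790483 -0.23133754 -2.39418903] [ 0.00480807  0.16640242 -0.05717554] 16.7333
jaw yaw 1.3247140488736797 tool z 0.020844774227022626 0.04532954717363184
```

Call:
play_rows(
  series=[
    {"fingers":1,"dx":0,"dy":0,"dz":-1,"turn":0},
    {"fingers":0.1,"dx":0,"dy":0,"dz":0,"turn":0},
    {"fingers":-0.1,"dx":0,"dy":0,"dz":0,"turn":0},
    {"fingers":-0.4,"dx":0,"dy":0,"dz":0,"turn":0},
    {"fingers":-0.5,"dx":0,"dy":0,"dz":0,"turn":0},
    {"fingers":-0.5,"dx":0,"dy":0,"dz":0,"turn":0},
  ],
)

```text
clock: 17.23
position: [0.4971, -0.1479, 0.0359]
ee_rot: [-0.012, 0.788, 0.615, 0.022]
contact_force: [1.0, 0.0, 0.4]
width: 0.0641
```

```bash
python3 st.py
```

```text
[ 0.49714161 -0.14794826  0.03592167] 0.06409188857904222 [0.95621104 0.00716687 0.3764956 ] [-0.02321454  0.0022351   0.02803388] 17.2333
jaw yaw 1.3248547146442455 tool z 0.01983417424445865 0.04590495092464719
```

Call:
play_rows(
  series=[
    {"fingers":-1,"dx":0,"dy":0,"dz":0,"turn":0},
    {"fingers":-1,"dx":0,"dy":0,"dz":5,"turn":0},
    {"fingers":-1,"dx":0,"dy":0,"dz":15,"turn":0},
    {"fingers":-1,"dx":0,"dy":0,"dz":25,"turn":0},
    {"fingers":-1,"dx":0,"dy":0,"dz":35,"turn":0},
    {"fingers":-1,"dx":0,"dy":0,"dz":35,"turn":0},
    {"fingers":-1,"dx":0,"dy":-5,"dz":35,"turn":-0.12},
    {"fingers":-1,"dx":0,"dy":-5,"dz":35,"turn":-0.12},
    {"fingers":-1,"dx":0,"dy":-10,"dz":15,"turn":-0.12},
    {"fingers":-1,"dx":0,"dy":-10,"dz":0,"turn":-0.12},
    {"fingers":-1,"dx":0,"dy":-10,"dz":0,"turn":-0.12},
    {"fingers":-1,"dx":0,"dy":-10,"dz":0,"turn":-0.12},
    {"fingers":-1,"dx":0,"dy":-5,"dz":0,"turn":-0.12},
    {"fingers":-1,"dx":0,"dy":-5,"dz":0,"turn":-0.12},
    {"fingers":-1,"dx":0,"dy":0,"dz":0,"turn":-0.12},
    {"fingers":-1,"dx":0,"dy":0,"dz":0,"turn":-0.12},
    {"fingers":-1,"dx":0,"dy":0,"dz":0,"turn":0},
    {"fingers":-1,"dx":0,"dy":0,"dz":0,"turn":0},
  ],
)

```text
clock: 18.73
position: [0.4927, -0.209, 0.2501]
ee_rot: [0.003, 0.999, 0.039, 0.031]
contact_force: [-0.3, 0.2, -0.2]
width: 0.0851
```

```bash
python3 st.py; python3 - <<'E'
from look import *
s=get_state();P=get_image("wrist");rects(P,s,[("rack",.028),("soap",.054)])
Q=get_image("top");rects(Q,s,[("rack",.028),("soap",.054),("mug",.09),("timer",.05),("tin",.11),("salt",.09)])
S=get_image("scene");m=masks_of(S,"soap")[0];c=np.argwhere(m["region"])[:,::-1];print(m["p"],c.min(0),c.max(0))
from scipy.spatial.transform import Rotation as R
B=np.array([[i,j,k] for i in(-.055,.055) for j in(-.026,.026) for k in(-.013,.013)])
for pit in(0,.15):
    q=proj(S,R.from_euler("ZY",[-.244,pit]).apply(B)+[.535,-.157,.041+.055*np.sin(pit)]);print(pit,np.round(q.min(0)),np.round(q.max(0)))
E
```

```text
[ 0.49269541 -0.20901728  0.25009178] 0.08510467640366652 [-0.28391487  0.22291762 -0.20382219] [-0.03254618 -0.00355665  0.02556546] 18.7333
jaw yaw 0.07727521944302401 tool z 0.06269677297614028 -0.0028003726726316333
rack 0.66 [300.  86.] [ 531. -154.] [ 93. 167.] 75.8
soap 0.61 [326. 132.] [ 541. -159.] [ 51. 110.] 76.3
rack 0.89 [345. 214.] [ 502. -153.] [ 83. 123.] 75.9
soap 0.64 [351. 211.] [ 489. -170.] [14. 28.] 50.5
mug 0.65 [319. 260.] [ 328. -132.] [54. 55.] 15.9
timer 0.81 [321. 260.] [ 338. -132.] [56. 58.] 59.6
tin 0.66 [127. 212.] [310. 370.] [76. 17.] 58.0
0.81 [279 159] [316 184]
0 [279. 159.] [319. 188.]
0.15 [279. 159.] [319. 183.]
```

The position is good, about 11 mm along and 2 mm across. I'll quickly check flatness by fitting pitch to the mask outline.

```bash
python3 - <<'E'
from h import *
from scipy.spatial.transform import Rotation as R
s=get_state()
B=np.array([[i,j,k] for i in(-.055,.055) for j in(-.026,.026) for k in(-.013,.013)])
for cam in("scene","wrist"):
    S=get_image(cam);m=masks_of(S,"soap")[0]["region"]
    for pit in(-.1,0,.07,.15,.25):
        best=(0,)
        for dx in np.arange(-8,9,2):
            for dy in np.arange(-8,9,2):
                X=R.from_euler("ZY",[-.244,pit]).apply(B)+[.540+dx/1e3,-.158+dy/1e3,.041+.055*np.sin(abs(pit))]
                h=cv2.convexHull(np.round(proj(S,X,s)).astype(np.int32));a=np.zeros(m.shape,np.uint8);cv2.fillConvexPoly(a,h,1)
                a=a>0;best=max(best,(round((a&m).sum()/(a|m).sum(),3),dx,dy))
        print(cam,pit,best)
E
```

```text
scene -0.1 (np.float64(0.695), np.int64(-6), np.int64(8))
scene 0 (np.float64(0.752), np.int64(8), np.int64(-8))
scene 0.07 (np.float64(0.765), np.int64(-4), np.int64(2))
scene 0.15 (np.float64(0.791), np.int64(-6), np.int64(8))
scene 0.25 (np.float64(0.665), np.int64(-8), np.int64(8))
wrist -0.1 (np.float64(0.914), np.int64(2), np.int64(0))
wrist 0 (np.float64(0.945), np.int64(2), np.int64(-2))
wrist 0.07 (np.float64(0.932), np.int64(2), np.int64(-2))
wrist 0.15 (np.float64(0.914), np.int64(0), np.int64(0))
wrist 0.25 (np.float64(0.901), np.int64(4), np.int64(-2))
```

```bash
python3 -c "
from rig import *
print(sign_off())"
```

```text
the job is handed in; nothing more can be done
None
```

I pushed the bar up over the lip and gripped its front end. Then I lifted it clear, turned it about 76° and lowered it by feel onto the drying rack. After letting go I raised the arm clear and handed the job in at about 19 s. The sign-off gives no verdict.

**Last checks:**
- **Position:** in the wrist view the bar's centre is about 11 mm along and 2 mm across from the rack's centre. Its length is within about 0.01 rad of the rack's.
- **Flatness:** the wrist outline fits a flat bar best. The coarser scene outline weakly preferred a tilt of about 0.15 rad; I took that as mask noise, because its mask is small and fits every tilt poorly.
- **Placing force:** it stayed within a few newtons, apart from a 35 N peak at final contact (limit 90 N).
- **Bystanders:** I never knowingly touched them.
    - The timer measured unmoved.
    - The last top-view fits for the mug and tin were unreliable: the mug detection landed on the timer and the tin was cut off.
    - The salt shaker was not detected in that view, so I have no final measurement for the mug, tin or salt shaker.

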